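# Take the worn bearing hanger off its keeper hook and bin it

## Robot

A 6-joint arm with a two-finger parallel gripper is mounted at the origin on the work surface. World frame = base frame: x ahead of the robot, y to its left, z up, the work surface at z = 0. Lengths are in mm, angles in rad, forces in N, time in s.
With the tool pointing down it reaches from about 350 to 975 mm from the base axis. Payload 17.4 kg.
Tool frame: the origin (TCP) lies on the centre line of the jaws, within the pads' length; the fingertips stand 14 mm ahead of it and the grasp point (between the pads) lies 5 mm behind it; z points along the fingers, x is the direction in which the jaws open and shut, and the axes are right-handed (so a half turn about z gives the same grasp; the last joint's range is limited). The gripper opens to 85 mm and grips with 20 to 120 N. Pads are 22 mm wide; open, the fingers measure 114 mm over their backs; the gripper's body (76 mm by 85 mm) begins 54 mm behind the grasp point. The pads swing forward as they close: fully open they stand 13 mm farther back than shut.
Start: joints at [1.144, 0.116, 1.442, -0, 1.584, -0.038], TCP at [255.886, 624.624, 215.403] pointing down, gripper open.
Joint ranges: [-2.83, 2.83], [-0.83, 2.19], [0.07, 2.5], [-1.14, 4.28], [0.01, 3], [-2.97, 2.97]. Speed limits (rad/s): [1.89, 1.89, 2.22, 3.14, 3.14, 3.14].

## Interface

Orientations are given as a unit quaternion [x, y, z, w].
In Python, from workcell import * gives the robot as it stands.
- The arm moves only by the tool arm_command, never from a script. Its argument "targets" is a list of rows, each a list of 5 numbers: the shift along the world's x, y, z in mm, then the turn about the world's z in degrees, then the opening, from 0 (shut) to 1 (fully open). In form: [[dx, dy, dz, turn, grip], ...]. A call has 1 to 12 rows; each row shifts and turns the commanded pose from where the row before left it; what a row does not reach is not made up. A row lasts 1/12 s, in which the tool goes at most 41.7 mm and 7.16 degrees, less where a joint would pass 70% of its speed; a pose out of reach is approached as far as the arm can. A call is refused whole if a number of a shift passes 41.7 or a number of a turn 7.16, either way. A call with a gripper value outside its range is refused whole. The fingers move at their own pace and stop on an object; the grip force is fixed at half the most. Time passes only in rows, so rows that do not move let the fingers close. It gives the time, the measured TCP pose, the force and the opening at its end, in the units of the state.
- read_state(): the state, without advancing time (a new reading comes with each control period).
- capture(name): name is "scene" or "top" or "wrist"; returns a dict with "frame" (480x640x3 uint8, red, green, blue), "depth" (480x640 float32, mm along the optical axis (not along the pixel's ray), 0 where there is no reading), "fx", "fy", "cx", "cy" (pixels), "dist_coeffs" ([k1, k2, p1, p2, k3] as OpenCV has them; the pictures are not rectified), "xyz" and "attitude" of the camera in the world; the wrist camera has in their place "tool_from_camera" (4x4, takes a point from camera to tool coordinates, whose origin is the TCP and whose axes are the tool frame's). Camera axes: x right, y down, z forward; pixel columns grow to the right and rows downward; lengths in mm; the calibration is good to about 2 mm. A picture is of the moment at which its call begins: read the wrist's pose just before it.
- hand_in(): hands the job in, once; it reports no verdict.
The state is a dict: "time": time; "qpos": joint angles; "dq": joint speeds; "tau": joint torques, N m; "position": TCP position; "orientation": TCP orientation; "ft_force": force on the tool from outside, world axes, zero at the start; "ft_torque": the same for the moment, N m; "width": finger opening in mm.
Only numpy, scipy, OpenCV 4.12 (cv2) and the standard library are available. Lean on these libraries where they do the work, as an engineer would, in place of code of your own. Each camera call takes 0.05 s, during which the arm holds its last target. There are 200 camera calls.

## Task

The worn bearing hanger hangs by its top pin on the bench hook, shut in by a sprung keeper: hold it by its two cheek plates, press its pin outward along the arm until the keeper gives way and the pin is out from under the lip, then keep pressing while you lift it through the gap and bring it off the arm's free end. Do not force the hook (at most about 25 N) or push on it with the gripper. Then set the hanger down upright on the floor of the tilting bin before letting go, without tipping the bin or disturbing the other parts on the counter.

Things in the scene. Friction and masses are not known exactly. Their poses are not given: they have to be found in the camera images.
- hook_stand: Fixed bench stand: grey base plate, post 177 mm high at its -x end, 16 mm wide dark hook head whose arm points along the stand's +x. Origin: underside, below the nominal pin seat. The head is bolted in a slot, up to 11 mm nearer to or farther from the post than nominal (never measured; it does not slip): all real hook parts shift along x by that much from the nominal points.
- hook_seat (a point): Nominal pin centre in the hook's seat, 165 mm above the counter; x along the arm to its free end, y across, z up. The pin may lie up to 12 mm off the head's true seat along x. Seat floor 6 mm below, back wall at nominal x -19 mm.
- hook_lip (a point): Nominal lower edge of the fixed lip's end, at x +18, z +9 mm from hook_seat. The lip roofs the seat from the back wall to here, 6 mm thick (top z +15). The pin can rise only with its centre 6 mm or more beyond the lip's end (nominal x +24).
- hook_keeper (a point): Nominal inner face of the keeper: sprung flap, hinged below at x +30, z -20 mm from hook_seat, leaning in so its top (z +8) lies under the lip's end; swings only outward (+x). The pin meets it with its centre at x +14.5; it takes about 7 N at first, 13 to 15 N when open, and pushes the pin back under the lip if relaxed. A hard stop ends its travel with the pin at x +26, 2 mm after it clears the lip.
- hook_end (a point): Nominal free end of the arm: top of two upturned prongs (x +40 to +46, top z +6 mm from hook_seat). The arm's and hinge's underside is at z -24.
- hanger: Loose steel hanger, 0.3 to 0.5 kg: two cheek plates (24 mm along x, 6 thick, 116 high), 56 mm over their outer faces along y, a 12 mm pin along y near the top, a 42 mm pitted ball bearing at the foot (top 44 mm above the feet). It encloses the hook's arm: raise it 25 to 38 mm, then move along the arm past its end. Origin: underside centre, z up, x nearly along the arm. It stands on flat feet.
- hanger_pin (a point): Centre of the hanger's top pin, 108 mm above its underside (the cheeks end 8 mm higher). Grip the outer cheek faces here, across y (56 mm).
- bin_stand: Fixed cradle of the tilting bin, 140 x 250 mm, with two side plates 85 mm high; origin at the underside centre.
- bin (a joint): Tilt of the bin in rad about its pivot (along the cradle's y, 70 mm up): 0 = level, resting on its stop; grows as the front (-x) edge sinks. A spring return of about 0.6 N m keeps it level under the hanger's weight.
- bin_in (a point): Centre of the bin's inner floor, 44 mm above the counter. Open steel bin, inside 172 (x) by 212 mm (y), rim 64 mm above this floor, walls 4 mm; axes as the cradle.
- sight_cup: Bystander: green glass sight cup, 60 mm across, 70 mm high; origin at underside centre.
- brass_block: Bystander: brass grease fitting block 50 x 36 x 30 mm with two nipples, 46 mm high in all; origin at underside centre.
- seal_driver: Bystander: white nylon seal driver, 52 mm wide foot and 28 mm stem, 85 mm high; origin at underside centre.
- pin_spanner: Bystander: dark steel pin spanner lying flat, about 190 mm long along its x, 10 mm thick; origin under the middle.
There are look-alikes about, which are no part of the job. Leave any purple or red look-alike of the hanger alone.

How it is judged:
By the outcome, as a careful person would: the job done as asked, in the order asked, and still so for the second after the job is handed in, with the robot touching nothing.
It also fails if it takes over 72 s, if anything falls off the work surface, if the arm or the gripper's body presses on something with over 40 N, if the wrist force passes 120 N, or if a joint passes its speed limit or range.

## Working session

There is one attempt and no reset: what is moved stays moved. The work goes in short steps, Python scripts to look and compute and a tool call to move; the robot and the scene stay as the last step left them, time stands still between calls to the robot, and variables do not carry over. Pictures are saved under pics/ and viewed, about 8 in all and at most 12, crops included, and the job is handed in when it is done.

Besides the shell and the picture viewer there is one more tool, called after "Emit:" as name(argument=value, ...), one argument or row to a line, values as JSON. arm_command: Moves the arm, as the interface text tells. Its arguments: {"type":"object","properties":{"targets":{"type":"array","items":{"type":"array","items":{"type":"number"}}}},"required":["targets"]}

```bash
mkdir -p pics
cat > h.py <<'E'
from workcell import *
import numpy as np, cv2, pickle
from scipy.spatial.transform import Rotation as R
def cap(n,f):
    s=read_state(); c=capture(n); 
    if n=="wrist":
        T=np.eye(4);T[:3,:3]=R.from_quat(s["orientation"]).as_matrix();T[:3,3]=s["position"]
        c["T"]=T@np.array(c["tool_from_camera"])
    else:
        T=np.eye(4);a=np.array(c["attitude"]);T[:3,:3]=R.from_quat(a).as_matrix() if a.size==4 else a;T[:3,3]=c["xyz"];c["T"]=T
    pickle.dump(c,open(f"pics/{f}.pkl","wb")); cv2.imwrite(f"pics/{f}.png",c["frame"][:,:,::-1]); return c
def load(f): return pickle.load(open(f"pics/{f}.pkl","rb"))
def ray(c,u,v):
    K=np.array([[c["fx"],0,c["cx"]],[0,c["fy"],c["cy"]],[0,0,1]])
    p=cv2.undistortPoints(np.array([[[u,v]]],float),K,np.array(c["dist_coeffs"])).ravel()
    return c["T"][:3,3],c["T"][:3,:3]@np.array([p[0],p[1],1])
def atz(c,u,v,z):
    o,d=ray(c,u,v); return o+d*(z-o[2])/d[2]
def dep(c,u,v):
    o,d=ray(c,u,v); w=c["depth"][int(v)-1:int(v)+2,int(u)-1:int(u)+2]; w=w[w>0]
    return o+d*np.median(w) if w.size else None
def tri(c1,p1,c2,p2):
    o1,d1=ray(c1,*p1);o2,d2=ray(c2,*p2);d1/=np.linalg.norm(d1);d2/=np.linalg.norm(d2)
    t=np.linalg.lstsq(np.c_[d1,-d2],o2-o1,rcond=None)[0];a=o1+t[0]*d1;b=o2+t[1]*d2
    return (a+b)/2,np.linalg.norm(a-b)
def world(c):
    v,u=np.mgrid[0:480,0:640]; K=np.array([[c["fx"],0,c["cx"]],[0,c["fy"],c["cy"]],[0,0,1]])
    p=cv2.undistortPoints(np.stack([u,v],-1).reshape(-1,1,2).astype(float),K,np.array(c["dist_coeffs"])).reshape(480,640,2)
    P=np.concatenate([p,np.ones((480,640,1))],-1)*c["depth"][...,None]
    return P@c["T"][:3,:3].T+c["T"][:3,3]
E
python3 - <<'E'
from h import *
for n in("scene","top"):
    c=cap(n,n+"0"); print(n,c["fx"],c["T"].round(2).tolist(),c["dist_coeffs"])
print(read_state())
E
```

```text
scene 500.4303293017111 [[-0.77, 0.51, -0.37, 851.51], [0.63, 0.61, -0.47, 412.6], [-0.02, -0.6, -0.8, 748.28], [0.0, 0.0, 0.0, 1.0]] [0.04808259 0.         0.         0.         0.        ]
top 527.5906278000059 [[0.08, -0.97, 0.22, 378.99], [-1.0, -0.08, 0.01, 27.56], [0.01, -0.22, -0.98, 970.78], [0.0, 0.0, 0.0, 1.0]] [-0.1288947  0.         0.         0.         0.       ]
{'time': 0.1, 'qpos': array([ 1.14421756e+00,  1.16468398e-01,  1.44218005e+00,  9.53987366e-06,
        1.58398887e+00, -3.78393829e-02]), 'dq': array([ 0.00081582, -0.00157546, -0.00315599, -0.00235038,  0.00188074,
        0.00028227]), 'tau': array([ 1.11457266e-03, -7.33664131e+01, -6.33785105e+01, -3.23160327e-05,
        5.35118117e-03, -4.33791081e-05]), 'position': array([255.79784077, 624.46522912, 214.72695117]), 'orientation': array([ 8.30367892e-01,  5.57215300e-01, -4.46934704e-04,  2.70377319e-04]), 'ft_force': array([ 0.7009269 , -0.19663626,  0.85747515]), 'ft_torque': array([-0.0034017 , -0.03286844,  0.01071788]), 'width': 85.80970292185698}
```

View pics/scene0.png

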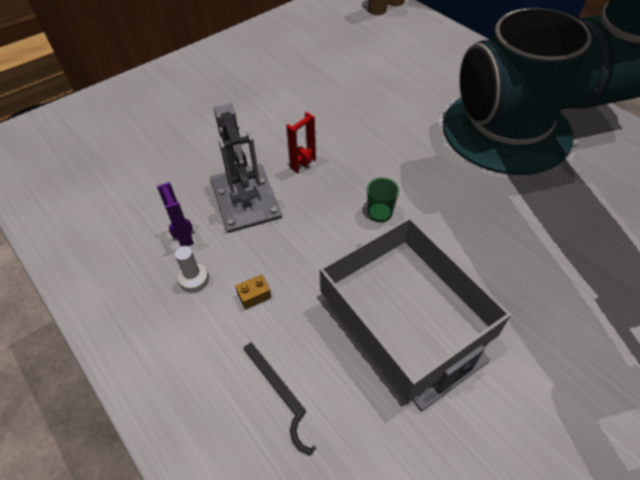

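View pics/top0.png

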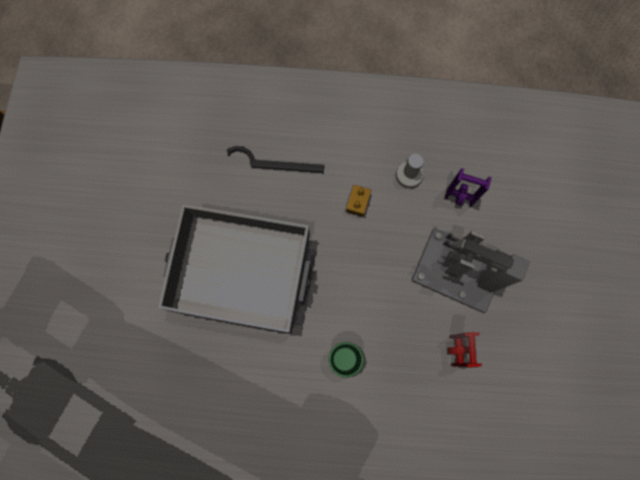

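The scene view shows the stand with the hanger near (235,170) and the bin near (412,305). In the top view the stand is near (470,265), the bin near (240,268), the purple decoy near (468,188) and the red one near (465,350).

Run:
```python
from h import *
a=load("scene0")["frame"][90:240,150:310,::-1];b=load("top0")["frame"][215:325,400:540,::-1]
a=cv2.resize(a,(480,450),interpolation=cv2.INTER_CUBIC);b=cv2.resize(b,(573,450),interpolation=cv2.INTER_CUBIC)
cv2.imwrite("pics/c1.png",cv2.resize(np.hstack([a,b]),None,fx=.75,fy=.75))
# use full separate
cv2.imwrite("pics/c1.png",np.clip(1.5*np.hstack([cv2.resize(a,(400,375)),cv2.resize(b,(400,314))[:,:] if 0 else cv2.resize(b,(400,375))]),0,255))
t=load("top0")
for n,p,z in[("base corners",(436,230),5),("",(413,284),5),("",(490,311),5),("bin rim",(184,207),108),("",(309,227),108),("",(292,331),108),("",(162,309),108),("cup",(346,360),70),("red",(466,350),100),("purple",(468,188),100),("driver",(415,160),85),("block",(359,200),40)]:
    print(n,atz(t,*p,z).round(0),dep(t,*p))
```

```text
base corners [ 626. -161.    5.] [ 624.29578644 -159.77716631   12.59281568]
 [ 520. -122.    5.] [ 520.63670867 -122.80142508    0.96357195]
 [ 480. -268.    5.] [ 480.90677581 -269.41477215    1.03705297]
bin rim [606. 290. 108.] [605.68638952 290.18595813 108.06358454]
 [588.  73. 108.] [613.13851619  78.95948164   2.68297953]
 [413.  86. 108.] [417.08433139  93.00267166   0.8075911 ]
 [430. 303. 108.] [435.91384828 336.84309502   2.85593693]
cup [373.  -6.  70.] [373.09836383  -8.58845623   6.62821522]
red [ 404. -201.  100.] [ 405.27708002 -215.52106582   42.8291024 ]
purple [ 682. -197.  100.] [ 702.81519446 -212.13048975   40.63615599]
driver [ 732. -104.   85.] [ 731.26415346 -103.50780068   86.41943584]
block [662. -10.  40.] [664.84548878 -10.50307267  32.27099189][ WARN:0@0.074] global loadsave.cpp:1063 imwrite_ Unsupported depth image for selected encoder is fallbacked to CV_8U.
```

View pics/c1.png

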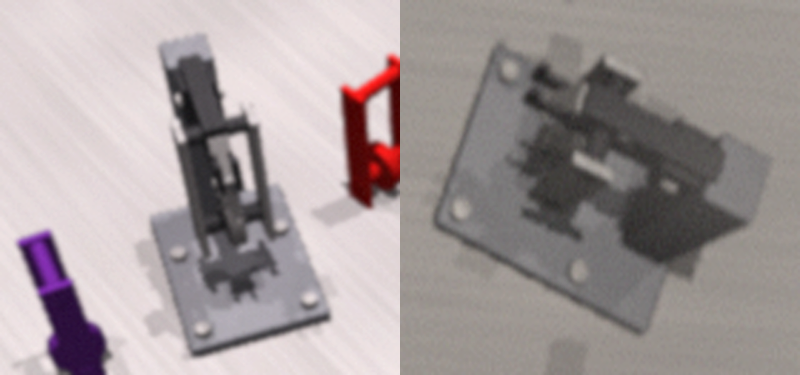

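The crop shows the arm pointing image-left/up in the top view, so roughly world +y with a little +x. I'll move above it for close looks.

Emit:
arm_command(
  targets=[
    [10,-31,6,-3.6,1],
    [10,-31,6,-3.6,1],
    [10,-31,6,-3.6,1],
    [10,-31,6,-3.6,1],
    [10,-31,6,-3.6,1],
    [10,-31,6,-3.6,1],
    [10,-31,6,-3.6,1],
    [10,-31,6,-3.6,1],
    [10,-31,6,-3.6,1],
    [10,-31,6,-3.6,1],
    [10,-31,6,-3.6,1],
    [10,-31,6,-3.6,1],
  ],
)

```text
time: 1.1
position: [375.8, 251.1, 287.5]
orientation: [0.977, 0.211, -0.0, 0.0]
ft_force: [1.3, 0.8, 0.8]
width: 85.4
```

Emit:
arm_command(
  targets=[
    [10,-31,6,-3.6,1],
    [10,-31,6,-3.6,1],
    [10,-31,6,-3.6,1],
    [10,-31,6,-3.6,1],
    [10,-31,6,-3.6,1],
    [10,-31,6,-3.6,1],
    [10,-31,6,-3.6,1],
    [10,-31,6,-3.6,1],
    [10,-31,6,-3.6,1],
    [10,-31,6,-3.6,1],
    [10,-31,6,-3.6,1],
    [0,0,0,0,1],
  ],
)

```text
time: 2.1
position: [486.8, -92.5, 353.4]
orientation: [0.991, -0.135, -0.0, 0.0]
ft_force: [0.1, 0.6, 0.5]
width: 85.5
```

Run:
```python
from h import *
c=cap("wrist","w1"); print(np.array(c["tool_from_camera"]).round(2),c["T"].round(2),c["fx"]); s=read_state(); print(s["position"],s["qpos"],s["ft_force"])
```

```text
[[   1.     -0.      0.     -0.62]
 [   0.      0.96    0.28  -70.73]
 [  -0.     -0.28    0.96 -157.84]
 [   0.      0.      0.      1.  ]] [[ 9.6000e-01 -2.6000e-01 -7.0000e-02  5.0521e+02]
 [-2.7000e-01 -9.3000e-01 -2.7000e-01 -2.4030e+01]
 [-0.0000e+00  2.8000e-01 -9.6000e-01  5.1112e+02]
 [ 0.0000e+00  0.0000e+00  0.0000e+00  1.0000e+00]] 380.22177776775425
[486.28319886 -90.57269744 353.04080877] [-2.35574259e-01 -2.78403291e-01  1.59203884e+00 -2.43441347e-04
  1.82886608e+00  3.16350374e-02] [-0.24647523  0.25333948 -0.07041193]
```

View pics/w1.png

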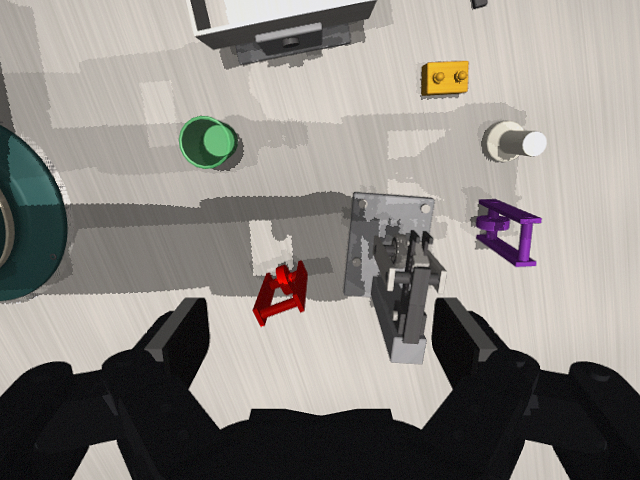

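The wrist view shows the hook head at (405,290), with the prongs pointing up-image at (413,238), and the hanger cheek tops near (395,280) and (440,275). I'll move closer for a second view.

Emit:
arm_command(
  targets=[
    [20,-5,-15,0,1],
    [20,-5,-15,0,1],
    [20,-5,-15,0,1],
    [10,0,-10,0,1],
    [0,0,0,0,1],
    [0,0,0,0,1],
  ],
)

```text
time: 2.65
position: [555.5, -102.7, 298.1]
orientation: [0.991, -0.131, -0.001, -0.0]
ft_force: [-0.8, -0.2, 0.6]
width: 85.1
```

Run:
```python
from h import *
c=cap("wrist","w2"); s=read_state(); print(s["position"])
a=load("w1")["frame"][180:370,330:470,::-1]; b=c["frame"][150:400,230:430,::-1]
cv2.imwrite("pics/c2.png",np.hstack([cv2.resize(a,(400,543),interpolation=2),cv2.resize(b,(400,500),interpolation=2,dst=None) if 0 else cv2.copyMakeBorder(cv2.resize(b,(400,500),interpolation=2),0,43,0,0,0)]))
```

```text
[ 555.35374039 -102.76977222  299.16831154]
```

View pics/c2.png

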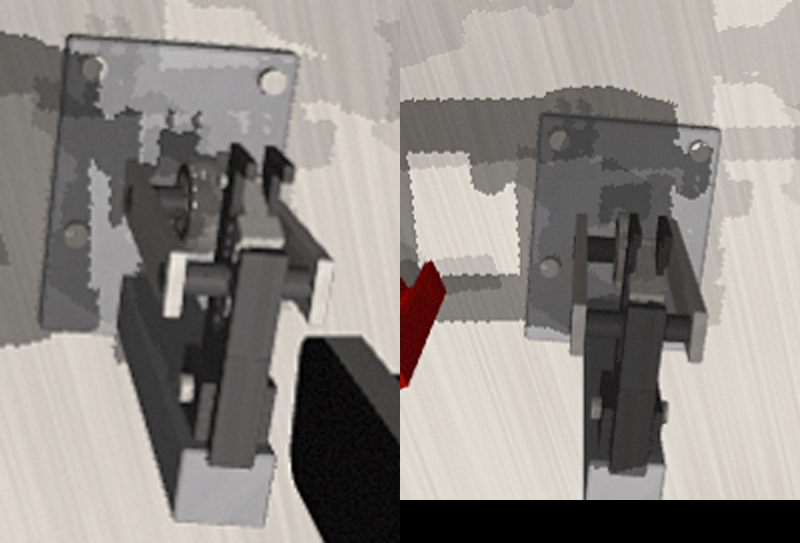

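The crop shows the two cheek tops flanking the lip: in w2 the left one is around crop (178,330) and the right one around (298,335). The lip end edge runs (232,304)–(262,306), and the keeper flap and two prongs lie ahead of it.

Run:
```python
from h import *
a,b=load("w1"),load("w2")
A=lambda x,y:(330+x/2.857,180+y/2.857)
B=lambda x,y:(230+x/2,150+y/2)
P={"LF":((168,253),(173,305)),"LF2":((187,254),(187,306)),"LB":((161,316),(171,355)),"LB2":((181,317),(183,356)),"RF2":((333,262),(307,311)),"RB2":((327,322),(304,361)),"RB":((311,322),(290,360)),"lipL":((240,249),(232,304)),"lipR":((285,252),(262,306)),"prL":((243,148),(229,213)),"prR":((272,150),(266,218)),"baseFL":((67,37),(140,115)),"baseFR":((297,50),(319,130)),"baseBL":((41,328),(126,340)),"headBL":((207,465),(211,471)),"headBR":((252,467),(248,474))}
W={}
for k,(p,q) in P.items():
    w,e=tri(a,A(*p),b,B(*q)); W[k]=w; print(k,w.round(1),round(e,1),dep(a,*A(*p)).round(0), dep(b,*B(*q)).round(0))
ang=lambda d:round(float(np.degrees(np.arctan2(d[1],d[0]))),1)
u={k:atz(b,*B(*P[k][1]),6) for k in("baseFL","baseFR","baseBL")}; print(u)
print("stand",ang(u["baseFL"]-u["baseBL"]),ang(u["baseFR"]-u["baseFL"])+90)
r={k:atz(b,*B(*P[k][1]),173) for k in("LF","LB","RF2","RB2","LF2","LB2")}; print(r)
print("hanger",ang(r["LF"]-r["LB"]),ang(r["RF2"]-r["RB2"]),ang(r["RF2"]-r["LF"])+90,ang(r["RB2"]-r["LB"])+90)
print("pin",(r["LF"]+r["LB"]+r["RF2"]+r["RB2"])/4)
l={k:atz(b,*B(*P[k][1]),180) for k in("lipL","lipR","headBL","headBR")}; print(l, ang(l["lipL"]-l["headBL"]),ang(l["lipR"]-l["headBR"]))
```

```text
LF [ 533.7 -168.1  167.9] 0.2 [ 534. -169.  166.] [ 534. -168.  169.]
LF2 [ 539.5 -169.   170.5] 0.0 [ 540. -170.  169.] [ 540. -169.  171.]
LB [ 526.5 -191.   166.3] 0.6 [ 533. -241.   63.] [ 500. -281.    2.]
LB2 [ 532.4 -189.4  173.4] 0.2 [ 541. -245.   61.] [ 515. -255.   54.]
RF2 [ 587.  -186.   167.8] 0.9 [ 586. -185.  171.] [ 587. -184.  170.]
RB2 [ 580.6 -206.3  170.8] 0.1 [ 619. -298.   -1.] [ 585. -310.   -0.]
RB [ 575.1 -204.2  171.4] 0.4 [ 575. -205.  171.] [ 575. -205.  170.]
lipL [ 557.5 -173.2  168.8] 0.9 [ 580. -238.   19.] [ 558. -170.  176.]
lipR [ 569.6 -172.6  180. ] 0.6 [ 578. -191.  139.] [ 569. -174.  176.]
prL [ 566.  -138.2  164.2] 3.4 [ 593. -191.   13.] [ 564. -168.   74.]
prR [ 580.4 -151.7  139.4] 0.2 [ 578. -148.  151.] [ 580. -149.  145.]
baseFL [ 525.1 -117.4    6.4] 0.3 [ 525. -119.   -1.] [ 524. -119.   -1.]
baseFR [ 626.1 -150.8   16.3] 1.6 [ 630. -154.    0.] [ 627. -153.   10.]
baseBL [ 476.8 -254.7   15.1] 1.3 [ 476. -256.   10.] [ 473. -263.   -1.]
headBL [ 529.3 -249.   171.3] 0.2 [ 529. -246.  177.] [ 530. -243.  179.]
headBR [ 544.6 -254.3  1
[... 261 characters left out ...]
LF': array([ 534.42157903, -165.87844556,  173.        ]), 'LB': array([ 527.60828433, -187.74929627,  173.        ]), 'RF2': array([ 586.67864805, -182.76193117,  173.        ]), 'RB2': array([ 580.56897778, -204.96968011,  173.        ]), 'LF2': array([ 539.82247666, -167.79073803,  173.        ]), 'LB2': array([ 532.31769965, -189.49594031,  173.        ])}
hanger 72.7 74.6 72.1 72.0
pin [ 557.3193723  -185.33983828  173.        ]
{'lipL': array([ 558.16257581, -168.28983796,  180.        ]), 'lipR': array([ 569.49005917, -172.2509849 ,  180.        ]), 'headBL': array([ 530.57176503, -242.35205679,  180.        ]), 'headBR': array([ 545.52908211, -247.98904268,  180.        ])} 69.6 72.4
```

Emit:
arm_command(
  targets=[
    [0,-17,-12,-0.5,1],
    [0,-17,-12,-0.5,1],
    [0,-17,-12,-0.5,1],
    [1,-17,-12,-0.5,1],
    [1,-16,-12,-0.5,1],
    [0,0,-12,0,1],
    [0,0,-4,0,1],
    [0,0,0,0,1],
    [0,0,0,0,1],
  ],
)

```text
time: 3.45
position: [557.9, -186.6, 223.5]
orientation: [0.988, -0.152, 0.001, 0.0]
ft_force: [-0.2, -0.8, -0.1]
width: 85.3
```

Run:
```python
from h import *
c=cap("wrist","w3"); s=read_state(); print(s["position"],s["ft_force"])
cv2.imwrite("pics/c3.png",cv2.resize(c["frame"][180:480,120:520,::-1],(800,600),interpolation=2))
```

```text
[ 558.02690071 -186.65944622  223.73244528] [-0.72602015  0.01436302  0.51384871]
```

View pics/c3.png

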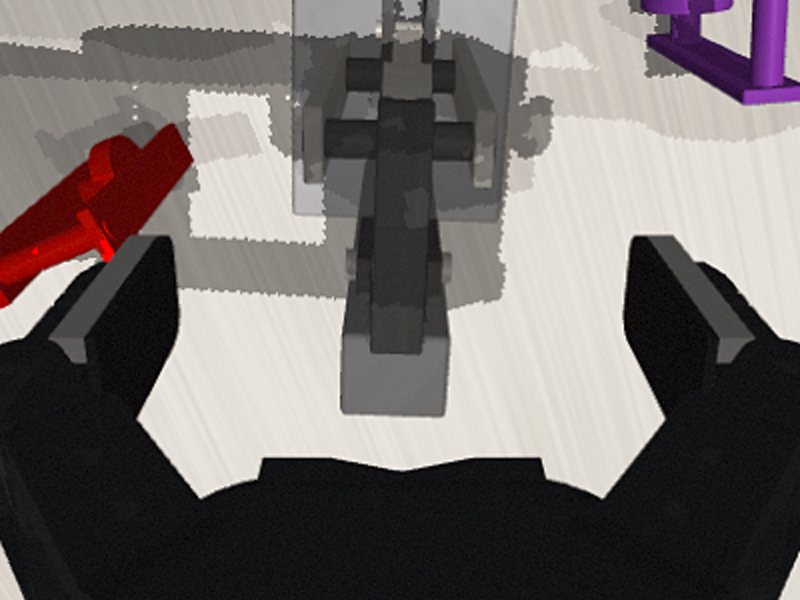

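The cheeks at crop (315,145) and (482,147) sit centred between the open jaws. I'll check the position along the arm by calculation.

Run:
```python
from h import *
c=load("w3");B=lambda x,y:(120+x/2,180+y/2)
for z in(170,173):
    p=[atz(c,*B(*q),z) for q in((304,107),(303,183),(495,110),(494,187))]; m=sum(p)/4
    l=(atz(c,*B(379,99),z+7)+atz(c,*B(434,101),z+7))/2
    ang=lambda d:round(float(np.degrees(np.arctan2(d[1],d[0]))),1)
    print(m,np.linalg.norm(p[0]-p[2]),np.linalg.norm(p[0]-p[1]),l,(l-m),ang(p[0]-p[1]),ang(p[2]-p[3]),ang(p[2]-p[0])+90)
    r=[atz(c,*B(*q),z+7) for q in((379,99),(372,352),(434,101),(423,352))]; print("arm",ang(r[0]-r[1]),ang(r[2]-r[3]))
for q in ((315,145),(482,147),(405,110)): print(dep(c,*B(*q)))
```

```text
[ 556.71658272 -186.68519074  170.        ] 55.18013045155962 23.477524300266108 [ 563.60406822 -171.83121659  177.        ] [ 6.8874855  14.85397415  7.        ] 69.7 73.7 71.5
arm 70.4 70.7
[ 557.02388321 -185.7234632   173.        ] 54.39687469066375 23.144271986267036 [ 563.8207818  -171.05461261  180.        ] [ 6.79689858 14.66885059  7.        ] 69.7 73.7 71.5
arm 70.4 70.7
[ 533.92050912 -177.95997332  172.13992321]
[ 579.90021096 -192.99210255  172.64775477]
[ 562.50458572 -173.87442383  179.16260064]
```

Emit:
arm_command(
  targets=[
    [-1,0,-15,0.3,1],
    [0,0,-15,0,1],
    [0,0,-15,0,1],
    [0,0,-12,0,1],
    [0,0,-8,0,1],
    [0,0,0,0,1],
    [0,0,0,0,0.75],
    [0,0,0,0,0.6],
    [0,0,0,0,0.6],
    [0,0,0,0,0.6],
    [0,0,0,0,0.6],
  ],
)

```text
time: 4.42
position: [557.0, -187.5, 157.9]
orientation: [0.989, -0.15, 0.0, 0.0]
ft_force: [0.4, -0.1, 0.7]
width: 51.0
```

Emit:
arm_command(
  targets=[
    [0,0,0,0,0.4],
    [0,0,0,0,0.4],
    [0,0,0,0,0.4],
    [0,0,0,0,0.4],
  ],
)

```text
time: 4.75
position: [556.9, -187.4, 157.4]
orientation: [0.989, -0.15, 0.0, -0.0]
ft_force: [0.2, -0.6, 0.5]
width: 33.9
```

Run:
```python
from h import *
c=cap("wrist","w4"); s=read_state(); print(s["position"],s["ft_force"],s["ft_torque"],s["width"])
cv2.imwrite("pics/c4.png",cv2.resize(c["frame"][180:480,120:520,::-1],(800,600),interpolation=2))
```

```text
[ 556.86672812 -187.37506593  157.40766749] [-0.49419238 -0.00317096  0.22696194] [ 0.04196964  0.02888676 -0.01636842] 34.18224237218456
```

View pics/c4.png

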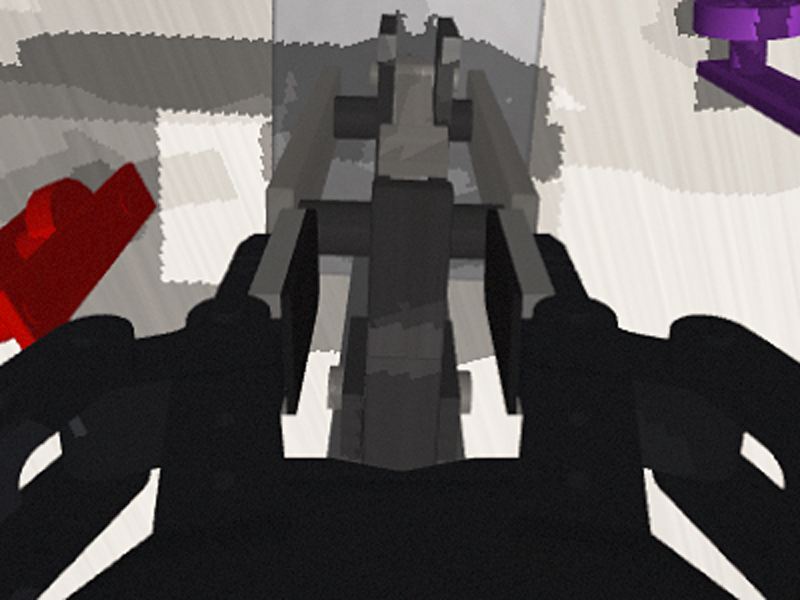

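The fingers closed above the cheeks: in the picture they occlude the cheek tops and nothing stopped them. The real fingertips seem to be farther back than stated, so I'll measure them in the depth image.

Run:
```python
from h import *
for f,pts in(("w4",[(312,225),(492,225),(310,260),(494,260),(275,300),(300,390),(508,390),(400,500),(300,500),(280,195),(528,215)]),("w3",[(165,250),(170,290),(640,250),(632,290),(400,500),(150,390)])):
    c=load(f);Tc=np.array(c["tool_from_camera"]);inv=Tc@np.linalg.inv(c["T"])
    for x,y in pts:
        p=dep(c,120+x/2,180+y/2)
        if p is not None: print(f,(x,y),(inv@np.r_[p,1])[:3].round(1),p.round(0))
    W=(world(c)-c["T"][:3,3])@c["T"][:3,:3]@Tc[:3,:3].T+Tc[:3,3]
    m=(abs(W[...,1])<14)&(abs(W[...,0])<62)&(W[...,2]<10)&(W[...,2]>-150)&(c["frame"].max(-1)<90)&(c["depth"]>0)
    for s in(-1,1):
        k=m&(W[...,0]*s>(14 if f=="w4" else 35)); print(f,s,"max tool z",np.percentile(W[k][:,2],[50,90,99,99.9]).round(1))
```

```text
w4 (312, 225) [-17.7  -9.7 -23.3] [ 543. -173.  181.]
w4 (492, 225) [ 16.5 -11.  -26.4] [ 576. -182.  184.]
w4 (310, 260) [-17.7  -4.9 -28.6] [ 541. -177.  186.]
w4 (494, 260) [ 16.6  -5.9 -30.7] [ 574. -187.  188.]
w4 (275, 300) [-20.  -10.8 -53.5] [ 541. -171.  211.]
w4 (300, 390) [-17.8  10.1 -47.2] [ 537. -192.  205.]
w4 (508, 390) [ 16.6   5.6 -53.5] [ 571. -198.  211.]
w4 (400, 500) [ -0.7 -11.9 -95.3] [ 560. -176.  253.]
w4 (300, 500) [-11.  -11.4 -94.9] [ 550. -173.  252.]
w4 (280, 195) [-25.1 -12.3 -14.6] [ 537. -168.  172.]
w4 (528, 215) [ 25.3  -8.  -14.9] [ 583. -187.  172.]
w4 -1 max tool z [-81.6 -46.6  -5.3   9.1]
w4 1 max tool z [-82.  -48.4  -4.7   8.5]
w3 (165, 250) [-42.9  -9.7 -34.3] [ 520. -164.  258.]
w3 (170, 290) [-43.   -1.2 -33.4] [ 517. -172.  257.]
w3 (640, 250) [ 41.9 -10.2 -35.3] [ 601. -190.  259.]
w3 (632, 290) [ 41.9  -1.  -33.1] [ 598. -198.  257.]
w3 (400, 500) [ -0.7 -11.9 -95.3] [ 561. -175.  319.]
w3 (150, 390) [-148.2  208.   222.6] [ 354. -340.    1.]
w3 -1 max tool z [-80.3 -44.6 -32.1 -29.1]
w3 1 max tool z [-80.9 -46.  -32.3 -29.2]
```

The depth shows the pads' tips about 34 mm farther back than stated (tool z about -20 to -32, with the body at -95). I'll reopen, go 35 mm lower and close.

Emit:
arm_command(
  targets=[
    [0,0,0,0,1],
    [0,0,0,0,1],
    [0,0,0,0,1],
    [0,0,0,0,1],
    [0,0,0,0,1],
    [0,0,0,0,1],
  ],
)

```text
time: 5.3
position: [556.9, -187.4, 157.4]
orientation: [0.989, -0.15, -0.0, 0.0]
ft_force: [-0.2, 0.2, -0.2]
width: 85.5
```

Emit:
arm_command(
  targets=[
    [0,0,-8,0,1],
    [0,0,-8,0,1],
    [0,0,-8,0,1],
    [0,0,-7,0,1],
    [0,0,-4,0,1],
    [0,0,0,0,1],
    [0,0,0,0,0.75],
    [0,0,0,0,0.7],
    [0,0,0,0,0.66],
    [0,0,0,0,0.62],
    [0,0,0,0,0.62],
  ],
)

```text
time: 6.22
position: [557.1, -187.5, 123.2]
orientation: [0.989, -0.15, 0.0, 0.0]
ft_force: [-2.3, 0.5, 5.4]
width: 55.4
```

Emit:
arm_command(
  targets=[
    [0,0,0,0,0.5],
    [0,0,0,0,0.3],
    [0,0,0,0,0],
  ],
)

```text
time: 6.47
position: [557.1, -187.5, 123.1]
orientation: [0.989, -0.15, 0.0, 0.0]
ft_force: [-2.7, 1.7, 6.0]
width: 55.4
```

Emit:
arm_command(
  targets=[
    [0,0,1,0,0],
    [0,0,0.5,0,0],
    [1.34,3.77,0,0,0],
    [1.34,3.77,0,0,0],
    [1.34,3.77,0,0,0],
    [0,0,0,0,0],
    [0,0,0,0,0],
  ],
)

```text
time: 7.05
position: [560.8, -175.9, 123.4]
orientation: [0.989, -0.15, -0.0, 0.0]
ft_force: [-1.7, -2.2, -7.2]
width: 55.1
```

Emit:
arm_command(
  targets=[
    [0.67,1.89,-0.3,0,0],
    [0.67,1.89,0,0,0],
    [0.67,1.89,0,0,0],
    [0,0,0,0,0],
    [0,0,0,0,0],
  ],
)

```text
time: 7.47
position: [562.7, -171.3, 123.8]
orientation: [0.989, -0.15, -0.0, 0.001]
ft_force: [-3.3, -10.2, -2.9]
width: 55.2
```

Emit:
arm_command(
  targets=[
    [0.67,1.89,0,0,0],
    [0.67,1.89,0,0,0],
    [0,0,0,0,0],
    [0,0,0,0,0],
  ],
)

```text
time: 7.8
position: [564.0, -167.8, 124.1]
orientation: [0.989, -0.151, 0.0, 0.001]
ft_force: [-3.7, -11.6, -0.4]
width: 54.8
```

Emit:
arm_command(
  targets=[
    [0.5,1.4,0,0,0],
    [0.17,0.47,0,0,0],
    [0,0,0,0,0],
    [0,0,0,0,0],
  ],
)

```text
time: 8.13
position: [564.7, -166.0, 124.1]
orientation: [0.989, -0.151, 0.0, 0.001]
ft_force: [-4.3, -12.7, -0.5]
width: 55.2
```

Emit:
arm_command(
  targets=[
    [0.33,0.94,0,0,0],
    [0,0,0,0,0],
    [0,0,0,0,0],
  ],
)

```text
time: 8.38
position: [565.0, -165.1, 124.0]
orientation: [0.989, -0.151, 0.0, 0.001]
ft_force: [-4.7, -13.2, -1.4]
width: 55.7
```

Emit:
arm_command(
  targets=[
    [0.27,0.75,0,0,0],
    [0,0,0,0,0],
    [0,0,0,0,0],
  ],
)

```text
time: 8.63
position: [565.0, -165.0, 124.0]
orientation: [0.989, -0.151, -0.0, 0.002]
ft_force: [-6.8, -17.2, -2.0]
width: 55.3
```

Run:
```python
from h import *
c=cap("wrist","w5"); s=read_state(); print(s["position"],s["ft_force"],s["ft_torque"],s["width"])
cv2.imwrite("pics/c5.png",cv2.resize(c["frame"][160:400,160:480,::-1],(800,600),interpolation=2))
```

```text
[ 565.03899881 -165.03833021  124.03962335] [ -6.86924093 -17.25457505  -1.47741744] [-2.56815292  1.02274462 -0.05678302] 54.71727902712724
```

View pics/c5.png

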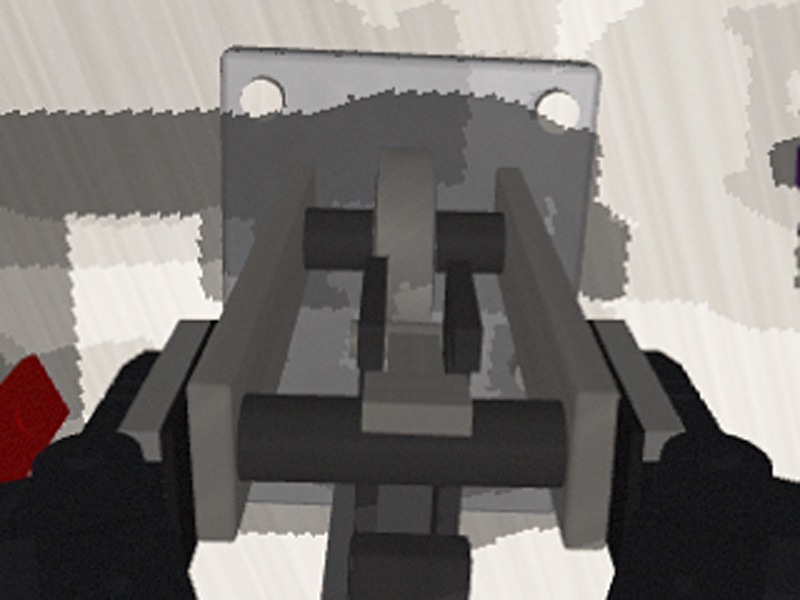

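Pressing on added 4 N with no further travel, so the pin is at the hard stop. The picture shows the pin (crop rows 395–485) clear of the lip end (row ~535). Now I'll lift while pressing.

Emit:
arm_command(
  targets=[
    [0,0,2,0,0],
    [0,0,2,0,0],
    [0,0,2,0,0],
    [0,0,0,0,0],
  ],
)

```text
time: 9.02
position: [564.7, -164.4, 129.2]
orientation: [0.989, -0.151, -0.001, 0.001]
ft_force: [-7.1, -13.1, -5.4]
width: 55.3
```

Emit:
arm_command(
  targets=[
    [0,0,2,0,0],
    [0,0,2,0,0],
    [0,0,2,0,0],
    [0,0,0,0,0],
  ],
)

```text
time: 9.35
position: [565.1, -163.9, 135.8]
orientation: [0.989, -0.151, -0.0, 0.001]
ft_force: [-4.7, -7.6, -1.9]
width: 55.3
```

Emit:
arm_command(
  targets=[
    [0.2,0.5,3,0,0],
    [0,0,3,0,0],
    [0,0,3,0,0],
    [0,0,0,0,0],
  ],
)

```text
time: 9.68
position: [566.0, -162.4, 145.3]
orientation: [0.989, -0.15, 0.0, -0.0]
ft_force: [0.0, -1.5, -4.1]
width: 55.0
```

Emit:
arm_command(
  targets=[
    [0,0,3,0,0],
    [0,0,3,0,0],
    [0,0,3,0,0],
    [0,0,1,0,0],
    [0,0,0,0,0],
  ],
)

```text
time: 10.1
position: [565.9, -162.5, 155.0]
orientation: [0.989, -0.15, 0.0, 0.0]
ft_force: [0.5, 0.3, -4.8]
width: 55.5
```

Emit:
arm_command(
  targets=[
    [1.67,4.7,0,0,0],
    [2,5.7,0,0,0],
    [2.67,7.5,0,0,0],
    [0,0,0,0,0],
  ],
)

```text
time: 10.43
position: [572.5, -143.2, 154.5]
orientation: [0.989, -0.15, -0.0, -0.0]
ft_force: [0.1, -1.0, -3.6]
width: 54.8
```

Emit:
arm_command(
  targets=[
    [3.3,9.4,0,0,0],
    [3.3,9.4,0,0,0],
    [3.3,9.4,0,0,0],
    [3.3,9.4,0,0,0],
    [3.3,9.4,0,0,0],
    [0,0,0,0,0],
  ],
)

```text
time: 10.93
position: [589.2, -95.7, 154.6]
orientation: [0.989, -0.15, 0.0, -0.0]
ft_force: [-0.4, -0.1, -5.1]
width: 55.0
```

Emit:
arm_command(
  targets=[
    [0,5,15,0,0],
    [0,10,20,0,0],
    [-3,18,20,1,0],
    [-6,25,10,1.5,0],
    [-9,30,0,1.5,0],
    [-10,32,0,1.5,0],
    [-10,32,0,1.5,0],
    [-10,32,0,1.5,0],
    [-10,32,0,1.5,0],
    [-8,28,0,1,0],
    [-6,22,0,1,0],
    [-4,12,0,0,0],
  ],
)

```text
time: 11.93
position: [511.8, 182.5, 221.0]
orientation: [0.999, -0.045, 0.001, -0.0]
ft_force: [0.0, -1.4, -4.0]
width: 54.9
```

Emit:
arm_command(
  targets=[
    [0,6,0,0,0],
    [0,0,0,0,0],
    [0,0,0,0,0],
    [0,0,0,0,0],
  ],
)

```text
time: 12.27
position: [512.9, 185.4, 219.7]
orientation: [0.999, -0.047, -0.0, 0.0]
ft_force: [0.1, -0.9, -4.4]
width: 54.9
```

Run:
```python
from h import *
c=cap("top","top1"); s=read_state(); print(s["position"],s["ft_force"],s["width"])
t=load("top0")
for p in((240,275),(215,260),(265,290),(220,300)): print(dep(t,*p))
cap("wrist","w6")
a=c["frame"][150:390,110:430,::-1]; b=load("w6")["frame"][:,:,::-1]
cv2.imwrite("pics/c6.png",np.hstack([cv2.resize(a,(400,300),interpolation=2),cv2.resize(b,(400,300))]))
```

```text
[512.93019826 185.32941242 219.66690035] [-0.20652017  0.50903297 -4.24180778] 55.08651900716542
[505.90936063 191.60503944  43.27465182]
[528.9024565  239.37401506  44.73006883]
[482.74447238 144.09857372  45.23613499]
[458.58153592 222.04135709  43.35229611]
```

View pics/c6.png

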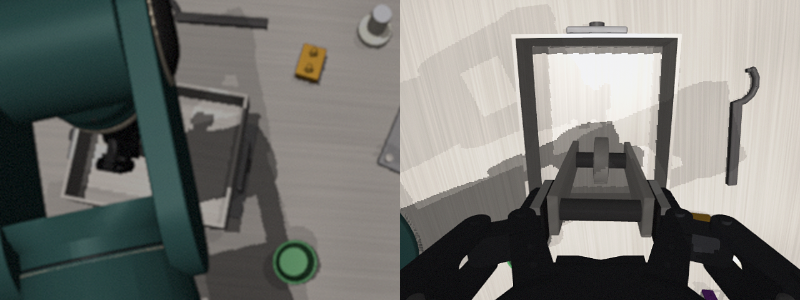

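The hanger is held inside the bin's outline, centred sideways, and the bin floor measures about 44 mm. I'll check the hanger's tilt, then lower.

Run:
```python
from h import *
c=load("w6")
for p in((320,325),(320,332),(320,340),(293,250),(293,256),(344,250),(344,256),(322,230)): print(p,dep(c,*p).round(1))
W=world(c)
# cheek inner/outer top edges and lower cheek points
m=(abs(W[...,0]-513)<32)&(abs(W[...,1]-188)<40)&(W[...,2]>140)
for z in range(150,245,10):
    k=m&(abs(W[...,2]-z)<4)&(c["frame"].max(-1)>60); 
    if k.sum()>10: print(z,k.sum(),np.percentile(W[k][:,1],[5,95]).round(1),np.percentile(W[k][:,0],[2,98]).round(1))
```

```text
(320, 325) [513.  192.1 262.6]
(320, 332) [512.9 190.9 265. ]
(320, 340) [512.6 188.4 266. ]
(293, 250) [498.2 193.3 180.3]
(293, 256) [498.1 190.5 182.4]
(344, 250) [525.9 190.5 179.8]
(344, 256) [525.6 187.8 182. ]
(322, 230) [515.1 204.4 185.5]
160 97 [189.3 201.5] [487.8 541.6]
170 116 [179.9 201.8] [487.6 541.8]
180 366 [177.6 207.3] [488.4 540.8]
190 918 [172.5 203.6] [489.4 539.6]
200 511 [178.9 201.4] [488.  540.8]
210 335 [177.1 201.6] [487.3 541.1]
220 393 [177.6 201.6] [487.4 541.1]
230 444 [178.8 201.6] [487.4 541.1]
240 463 [183.8 201.7] [486.7 541.7]
```

It is upright: the cheek edge is at y 201.6 at every height. The feet are at about TCP − 67.7, so contact should come at TCP z of about 111.7.

Emit:
arm_command(
  targets=[
    [0,2,-12,0,0],
    [0,0,-16,0,0],
    [0,0,-16,0,0],
    [0,0,-16,0,0],
    [0,0,-16,0,0],
    [0,0,-12,0,0],
    [0,0,-8,0,0],
    [0,0,-4,0,0],
    [0,0,-2,0,0],
    [0,0,0,0,0],
  ],
)

```text
time: 13.2
position: [512.7, 188.3, 117.7]
orientation: [0.999, -0.046, 0.0, -0.0]
ft_force: [-0.3, -0.3, -4.5]
width: 54.8
```

Emit:
arm_command(
  targets=[
    [0,0,-1.5,0,0],
    [0,0,-1,0,0],
    [0,0,-1,0,0],
    [0,0,0,0,0],
    [0,0,0,0,0],
  ],
)

```text
time: 13.62
position: [512.6, 188.4, 114.2]
orientation: [0.999, -0.046, 0.0, -0.0]
ft_force: [0.2, -0.1, -4.7]
width: 55.2
```

Emit:
arm_command(
  targets=[
    [0,0,-1,0,0],
    [0,0,-0.7,0,0],
    [0,0,0,0,0],
    [0,0,0,0,0],
  ],
)

```text
time: 13.95
position: [512.5, 188.3, 112.3]
orientation: [0.999, -0.046, -0.0, 0.0]
ft_force: [-0.3, 0.1, -5.1]
width: 55.2
```

Emit:
arm_command(
  targets=[
    [0,0,-0.6,0,0],
    [0,0,0,0,0],
    [0,0,0,0,0],
  ],
)

```text
time: 14.2
position: [512.6, 188.4, 111.8]
orientation: [0.999, -0.046, -0.0, -0.0]
ft_force: [-0.5, -0.7, -4.2]
width: 55.0
```

Emit:
arm_command(
  targets=[
    [0,0,-0.6,0,0],
    [0,0,0,0,0],
    [0,0,0,0,0],
  ],
)

```text
time: 14.45
position: [512.6, 188.3, 111.2]
orientation: [0.999, -0.046, -0.0, -0.0]
ft_force: [0.5, -0.1, -5.0]
width: 54.8
```

Emit:
arm_command(
  targets=[
    [0,0,-0.6,0,0],
    [0,0,0,0,0],
    [0,0,0,0,0],
  ],
)

```text
time: 14.7
position: [512.6, 188.4, 110.7]
orientation: [0.999, -0.046, 0.0, -0.0]
ft_force: [-0.7, 0.1, -2.5]
width: 55.3
```

Emit:
arm_command(
  targets=[
    [0,0,-0.4,0,0],
    [0,0,0,0,0],
    [0,0,0,0,0],
  ],
)

```text
time: 14.95
position: [512.7, 188.4, 110.7]
orientation: [0.999, -0.046, 0.0, -0.0]
ft_force: [-1.3, -0.4, 3.1]
width: 55.2
```

Emit:
arm_command(
  targets=[
    [0,0,0,0,0.7],
    [0,0,0,0,0.8],
    [0,0,0,0,0.9],
    [0,0,0,0,1],
    [0,0,0,0,1],
    [0,0,0,0,1],
  ],
)

```text
time: 15.45
position: [512.6, 188.3, 110.2]
orientation: [0.999, -0.046, -0.0, 0.0]
ft_force: [0.7, -0.5, 0.0]
width: 85.6
```

Released. I'll rise straight up, then check.

Emit:
arm_command(
  targets=[
    [0,0,8,0,1],
    [0,0,15,0,1],
    [0,0,20,0,1],
    [0,0,25,0,1],
    [0,0,25,0,1],
    [0,0,25,0,1],
    [0,0,20,0,1],
    [0,0,15,0,1],
    [0,0,0,0,1],
    [0,0,0,0,1],
  ],
)

```text
time: 16.28
position: [512.7, 188.4, 263.7]
orientation: [0.999, -0.046, 0.0, -0.0]
ft_force: [-0.7, -0.8, -0.3]
width: 85.4
```

Run:
```python
from h import *
c=cap("wrist","w7"); s=read_state(); print(s["position"],s["ft_force"]); d=cap("scene","scene1")
W=world(c); m=(abs(W[...,0]-512)<35)&(abs(W[...,1]-188)<40)&(W[...,2]>60)&(W[...,2]<175)
print("top z",np.percentile(W[m][:,2],[99,99.9])); 
for z in(70,100,130,150):
    k=m&(abs(W[...,2]-z)<4); print(z,np.percentile(W[k][:,1],[5,95]).round(1),np.percentile(W[k][:,0],[2,98]).round(1))
cv2.imwrite("pics/c7.png",np.hstack([cv2.resize(d["frame"][:,:,::-1],(400,300)),cv2.resize(c["frame"][:,:,::-1],(400,300))]))
```

```text
[512.43199249 188.30724184 262.5482169 ] [-0.25890326 -0.22883986 -0.12985259]
top z [160.25438788 160.92896988]
70 [183.2 209.3] [491.9 536.3]
100 [190.  204.7] [487.9 540.9]
130 [189.5 204.8] [487.6 541.8]
150 [183.5 204.6] [488.4 540.5]
```

View pics/c7.png

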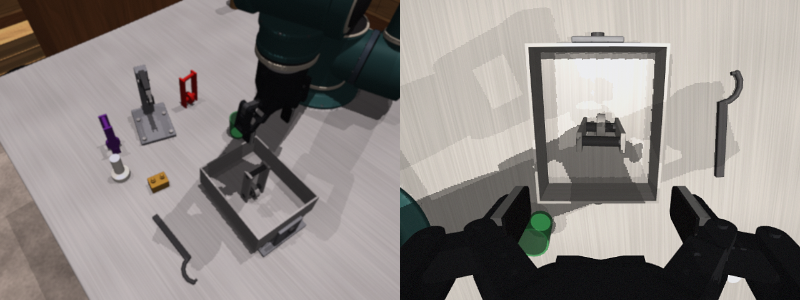

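The views show the hanger standing upright in the level bin (top at 160 = 44 + 116 mm). The other parts are where they were and the gripper is clear, so I'm handing in.

```bash
python3 -c "
from workcell import *
print(hand_in())"
```

```text
the job is handed in; nothing more can be done
None
```

The hanger is off the hook and standing upright on the floor of the tilting bin. I handed the job in at about 16 s of the 72 s allowed.

- **Unhooking:** I held the hanger by its cheeks and pressed its pin outward until the keeper reached its hard stop. The highest force I read was about 18.5 N. I kept pressing through the lift past the lip, raised it about 32 mm in all, and drew it off the arm's free end.
- **Placing:** I lowered it until the bin floor took its weight, then opened the jaws and went straight up.
- **Last checks:**
  - The hanger's top is at 160 mm, which matches 44 mm of floor plus its 116 mm height.
  - Its cheeks are vertical.
  - The bin looks level, and the other parts look unmoved; I judged both by eye.
  - Nothing touches the gripper.
- **Disagreements:**
  - The fingertips stand about 34 mm farther back than the text says. Because of that, the first closing passed over the cheeks without touching anything. I measured the real offset in the wrist depth image and gripped 34 mm lower.
  - The gripper read about 55 mm on the 56 mm cheeks.

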